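Put the bridal bangle pair on the sloped display stand

TASK

Put the bridal pair on show: lay the broad white conch-shell bangle and the slim red wooden bangle side by side, in either order, on the sloped wooden display stand, each lying flat on the slope, wholly on the board and down against its bottom lip. Set them down, don't drop them - they chip - and leave the ring gauge, the bell and the jar where they are.

Things in the scene. Friction and masses are not known exactly. Their poses are not given: they have to be found in the camera images.
- conch_bangle: Broad creamy-white conch-shell bangle: a round ring, 70 mm outside and 54 mm inside diameter (8 mm wall), 16 mm tall, about 65 g. Starts lying flat on the marble ledge. Origin: centre of the ring, half way up (8 mm above what it lies on). z is the ring's axis; its turn about z does not matter.
- wood_bangle: Slim red lacquered wooden bangle: a round ring, 68 mm outside and 52 mm inside diameter (8 mm wall), 10 mm tall, about 16 g. Starts lying flat on the marble ledge. Origin: centre of the ring, half way up (5 mm above what it lies on). z is the ring's axis; its turn about z does not matter.
- slope: Sloped board of the stand, 240 mm wide (y), 95 mm long (x), rising at 25 degrees away from the robot; lip along its lower edge (ends and top open). Origin: on its surface at the foot of the lip's inner face, mid-width. x points up the slope, y along the lip to the robot's left, z out of the board. A bangle against the lip has its centre at x = 35 mm (conch) or 34 mm (wood).
- stand: Wooden display stand with a dark lip, fixed on the ledge, turned up to 0.25 rad: base 240 x 100 mm, strut, and sloped board, low edge towards the robot, ending in a straight lip 10 mm high and 6 mm thick. The board is polished and slippery: a bangle let go on it slides gently down to the lip. Origin: centre of its underside; the slope's origin is 26 mm higher.
- ring_gauge: Bystander: steel ring gauge, a heavy thick disc 58 mm across and 14 mm tall with a 24 mm hole, lying flat on the ledge in the same row as the bangles. Origin: centre of its underside.
- bell: Bystander: small brass hand bell, 52 mm across the mouth, 76 mm tall, standing mouth down on the ledge beside the stand. Origin: centre of its underside.
- jar: Bystander: clear glass jar with a steel screw lid, 72 mm across, 108 mm tall, holding little brass bells, standing on the ledge beside the stand. Origin: centre of its underside.
- ledge (a point): Middle of the top of the fixed counter's chipped marble ledge: level, 165 mm above the work surface, reaches from 0.43 to 0.785 m ahead of the robot base and 0.45 m to either side; a glass case behind rises 65 mm above it. Under its front lip a dented tin tilting bin, 250 mm wide, is swung out up to 65 mm; it stays below the ledge and plays no part.
There are look-alikes about, which are no part of the job. Leave any orange look-alike of the conch_bangle alone.

How it is judged:
By the outcome, as a careful person would: the job done as asked, in the order asked, and still so for the second after the job is handed in, with the robot touching nothing.
It also fails if it takes over 48 s, if anything falls off the work surface, if the arm or the gripper's body presses on something with over 40 N, if the wrist force passes 120 N, or if a joint passes its speed limit or range.

ROBOT

A 6-joint arm with a two-finger parallel gripper is mounted at the origin on the work surface. World frame = base frame: x ahead of the robot, y to its left, z up, the work surface at z = 0. Lengths are in m, angles in rad, forces in N, time in s.
With the tool pointing down it reaches from about 0.375 to 0.9 m from the base axis. Payload 3.1 kg.
Tool frame: the origin (TCP) lies at the very end of the fingers, on their centre line; the grasp point (between the pads) lies 19 mm behind it (r.grasp_offset is the distance from the TCP to the grasp point, in m); z points along the fingers, y is the line along which they close (so a half turn about z gives the same grasp; the last joint's range is limited). The gripper opens to 85 mm and grips with 20 to 120 N. Pads are 22 mm wide; open, the fingers measure 114 mm over their backs; the gripper's body (76 mm by 85 mm) begins 54 mm behind the grasp point. The pads swing forward as they close: fully open they stand 13 mm farther back than shut.
Start: joints at [-1.435, 0.527, 1.433, -0, 1.181, -0.178], TCP at [0.194, -0.594, 0.231] pointing down, gripper open.
Joint ranges: [-3.08, 3.08], [-0.75, 2.2], [0.22, 2.44], [-1.43, 4.57], [0, 2.65], [-2.85, 2.85]. Speed limits (rad/s): [2.79, 2.79, 3.14, 3.14, 3.14, 3.14].

INTERFACE

Orientations are given as a unit quaternion [x, y, z, w].
In Python, from station import sense, viewer, job, recognise, regions_of, landmark_of, r gives the robot as it stands.
- The arm moves only by the tool carry_out, never from a script. Its argument "rows" is a list of rows, each a list of 3 entries, a list of its own where there are three numbers: the shift along the tool's x, y, z in m, then the turn, a rotation vector about the tool's x, y, z in rad, then the closure, from 0 (fully open) to 1 (shut). In form: [[[x, y, z], [rx, ry, rz], fingers], ...]. A call has exactly 8 rows; each row shifts and turns the commanded pose from where the row before left it, along the tool's axes as they then stand; what a row does not reach is not made up. A row lasts 1/8 s, in which the tool goes at most 62.5 mm and 10.7 degrees, less where a joint would pass 70% of its speed; a pose out of reach is approached as far as the arm can. A call is refused whole if a number of a shift passes 0.0625 or a number of a turn 0.188, either way. A call with a gripper value outside its range is refused whole. The fingers move at their own pace and stop on an object; "newtons" is the grip in N (left out, the last holds). Time passes only in rows, so rows that do not move let the fingers close, or fill a call up. It gives the time, the measured TCP pose, the force, the opening and the grip force at its end, in the units of the state.
- sense(): the state, without advancing time (a new reading comes with each control period).
- viewer.camera(name): name is "scene" or "top" or "wrist"; returns (picture, depth): 420x560x3 uint8, blue, green, red; 420x560 float32, m along the optical axis (not along the pixel's ray), 0 where there is no reading.
- viewer.camera_params(name): a dict with "mtx" (3x3 intrinsics, pixels), "k1" (the pictures are not rectified: a ray, as slopes to the right and down, at radius r is drawn at 1 + k1 r^2 times it, then the intrinsics apply), "rvec" (rotation vector, rad) and "tvec" (3), from world to camera coordinates, as OpenCV has them. Camera axes: x right, y down, z forward; pixel columns grow to the right and rows downward; lengths in m; the calibration is good to about 2 mm. A picture is of the moment at which its call begins: read the wrist's pose just before it. camera_params takes no time and is no camera call; for the wrist camera it gives the pose at the moment of the call.
- job.close_job(): hands the job in; it is judged then, once.
Trained networks look in the newest picture that a camera, given by its name, has taken for a name from the list of things; names that differ only in an ending like _2 or _b are one class to them, and where a whole thing is asked for, a point or a joint stands for the part that bears it (a point fixed in the world has none). Each returns a list of dicts, best first, with "conf" (0 to 1); they miss things now and then, are a little off and sometimes report something else, mostly with a low value. They report only what shows in the picture. A call takes as long as a camera call. They do not tell look-alikes from the thing itself.
- recognise(name, camera): "position" ([x, y, z] in m, in world coordinates, good to about 4 mm: the middle of the surface that is visible of it).
- regions_of(name, camera): "region" (420x560 bool, what is visible of it).
- landmark_of(name, camera): "position" ([x, y, z] in m, in world coordinates, good to about 4 mm: a listed point, or the origin of a listed thing).
The state is a dict: "time": time; "joint_positions": joint angles; "qvel": joint speeds; "effort": joint torques, N m; "position": TCP position; "ee_rot": TCP orientation; "contact_force": force on the tool from outside, world axes, zero at the start; "ft_torque": the same for the moment, N m; "width": finger opening in m; "grasp_force": force on a finger pad.
Only numpy, scipy, OpenCV 4.12 (cv2) and the standard library are available. Lean on these libraries where they do the work, as an engineer would, in place of code of your own. Each camera call takes 0.05 s, during which the arm holds its last target. There are 200 camera calls.

## Working session

There is one attempt and no reset: what is moved stays moved. The work goes in short steps, Python scripts to look and compute and a tool call to move; the robot and the scene stay as the last step left them, time stands still between calls to the robot, and variables do not carry over. Pictures are saved under pics/ and viewed, at most 10 in all, crops included, and the job is handed in when it is done.

Besides the shell and the picture viewer there is one more tool, called after "Emit:" by a JSON object that holds its "name" and its "arguments", one argument or row to a line. carry_out: Moves the arm, as the interface text tells. Its arguments: {"type":"object","properties":{"rows":{"type":"array"},"newtons":{"type":"number"}},"required":["rows"]}

```bash
mkdir -p pics; ls
cat > h.py <<'E'
import numpy as np, cv2
from station import sense, viewer, job, recognise, regions_of, landmark_of, r
from scipy.spatial.transform import Rotation as R
def cloud(name):
    img,d=viewer.camera(name); p=viewer.camera_params(name)
    K=np.array(p["mtx"],float);k1=p["k1"]
    v,u=np.mgrid[:420,:560]
    pts=np.stack([u,v],-1).reshape(-1,1,2).astype(np.float64)
    n=cv2.undistortPoints(pts,K,np.array([k1,0,0,0,0],float)).reshape(420,560,2)
    C=np.dstack([n*d[...,None],d])
    Rm=cv2.Rodrigues(np.array(p["rvec"],float))[0]
    W=(C-np.array(p["tvec"]).reshape(3))@Rm
    W[d==0]=np.nan
    return img,W
E
python3 - <<'E'
from h import *
s=sense();print({k:np.round(v,3) for k,v in s.items()})
for c in("scene","top"):
    img,W=cloud(c);cv2.imwrite(f"pics/{c}0.png",img);np.save(f"{c}0.npy",W)
    for n in("conch_bangle","wood_bangle","slope","stand","ring_gauge","bell","jar"):
        print(c,n,[(np.round(q["position"],3),round(q["conf"],2)) for q in landmark_of(n,c)])
E
```

```text
pics
{'time': np.float64(0.0), 'joint_positions': array([-1.434,  0.528,  1.434, -0.   ,  1.181, -0.178]), 'qvel': array([ 0.002, -0.   , -0.002, -0.   , -0.   ,  0.001]), 'effort': array([-0.0000e+00, -4.4235e+01, -1.7802e+01, -0.0000e+00,  9.0000e-03,
        0.0000e+00]), 'position': array([ 0.193, -0.594,  0.23 ]), 'ee_rot': array([ 0.988,  0.157,  0.   , -0.001]), 'contact_force': array([-0.165,  0.366,  0.416]), 'ft_torque': array([ 0.01 , -0.017, -0.019]), 'grasp_force': np.float64(0.0), 'width': np.float64(0.085)}
scene conch_bangle [(array([ 0.476, -0.188,  0.17 ]), 0.54)]
scene wood_bangle [(array([0.5  , 0.149, 0.168]), 0.79)]
scene slope [(array([ 0.628, -0.046,  0.194]), 0.95)]
scene stand [(array([ 0.667, -0.051,  0.168]), 0.74)]
scene ring_gauge [(array([ 0.489, -0.028,  0.162]), 0.55)]
scene bell [(array([ 0.605, -0.37 ,  0.164]), 0.92)]
scene jar [(array([0.592, 0.326, 0.169]), 0.69)]
top conch_bangle [(array([ 0.32 , -0.152,  0.008]), 0.72), (array([ 0.362, -0.298,  0.005]), 0.71), (array([ 0.476, -0.188,  0.178]), 0.58)]
top wood_bangle [(array([0.495, 0.152, 0.169]), 0.83)]
top slope [(array([ 0.62 , -0.047,  0.191]), 0.6)]
top stand [(array([ 0.667, -0.048,  0.165]), 0.84)]
top ring_gauge [(array([ 0.483, -0.027,  0.169]), 0.71)]
top bell [(array([ 0.606, -0.368,  0.163]), 0.73), (array([ 0.624, -0.047,  0.19 ]), 0.54)]
top jar [(array([0.587, 0.321, 0.162]), 0.86)]
```

View pics/scene0.png

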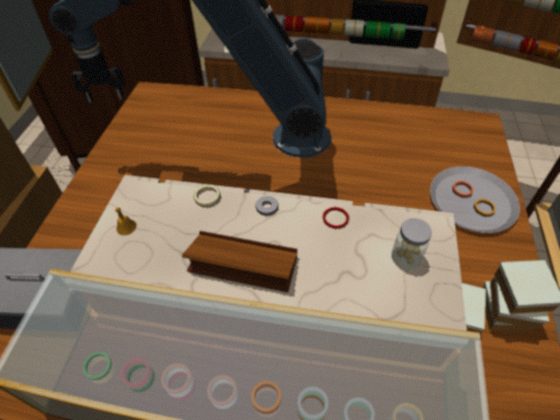

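View pics/top0.png

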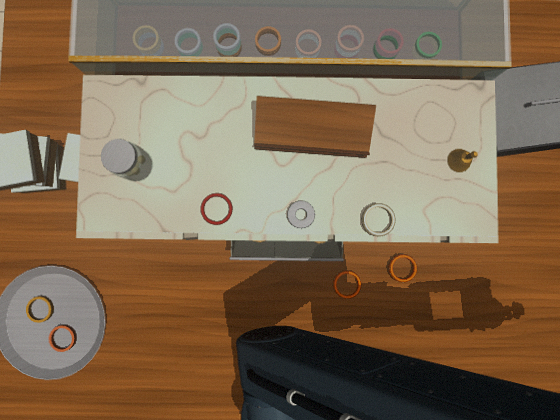

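Run:
```python
from h import *
for c in("scene","top"):
    W=np.load(f"{c}0.npy")
    for n,(x,y),h in(("conch",(.476,-.188),.181),("wood",(.497,.15),.175),("gauge",(.486,-.027),.179)):
        m=(np.hypot(W[...,0]-x,W[...,1]-y)<.05)&(np.abs(W[...,2]-h)<.004)
        P=W[m]
        (a,b),rad=cv2.minEnclosingCircle((P[:,:2]*1000).astype(np.float32))
        print(c,n,m.sum(),a,b,rad,P[:,2].mean(),np.percentile(P[:,:2],[1,99],axis=0).mean(0))
    # slope plane
    m=(np.abs(W[...,0]-.665)<.025)&(np.abs(W[...,1]+.047)<.08)&(W[...,2]>.195)&(W[...,2]<.24)
    P=W[m]
    for _ in range(3):
        A=np.c_[P[:,:2],np.ones(len(P))];k=np.linalg.lstsq(A,P[:,2],rcond=None)[0]
        e=abs(A@k-P[:,2]);P=P[e<.004]
    print("slope",k,len(P),"angle",np.degrees(np.arctan(np.hypot(k[0],k[1]))),"yaw",np.arctan2(k[1],k[0]))
    # points on the plane: extent along slope and across
    yaw=np.arctan2(k[1],k[0]);
    m=(np.abs(W[...,0]-.66)<.1)&(np.abs(W[...,1]+.047)<.2)&(abs(W[...,0]*k[0]+W[...,1]*k[1]+k[2]-W[...,2])<.004)&(W[...,2]>.185)
    Q=W[m][:,:2]@np.array([[np.cos(yaw),-np.sin(yaw)],[np.sin(yaw),np.cos(yaw)]])
    print("ext",np.percentile(Q,[0.5,2,98,99.5],axis=0))
```

```text
scene conch 152 478.6120300292969 -189.4193878173828 35.56122970581055 0.17961303694713374 [ 0.47857722 -0.18835526]
scene wood 157 497.90972900390625 152.0343475341797 34.25214385986328 0.1733568210293695 [0.49798144 0.15331202]
scene gauge 252 487.11767578125 -25.594972610473633 29.6348876953125 0.17795265104327063 [ 0.48746339 -0.02575313]
slope [ 0.46519652 -0.02915924 -0.10233667] 906 angle 24.990673590800768 yaw -0.06259966321986006
ext [[ 0.62454635 -0.12641762]
 [ 0.62582383 -0.12272788]
 [ 0.71486819  0.10907243]
 [ 0.71586108  0.11258062]]
top conch 278 478.7192077636719 -191.22816467285156 34.95099639892578 0.17902700700896754 [ 0.47863476 -0.19158937]
top wood 242 497.3362731933594 149.8446502685547 33.54053497314453 0.17296462850876096 [0.49675255 0.14937689]
top gauge 459 487.3331298828125 -28.699199676513672 28.859256744384766 0.17740886105069106 [ 0.48716758 -0.02933067]
slope [ 0.46154149 -0.02906987 -0.10158692] 2022 angle 24.81846739610345 yaw -0.06290121369615372
ext [[ 0.6284988  -0.12851254]
 [ 0.6302517  -0.1249186 ]
 [ 0.71277326  0.10625371]
 [ 0.71420404  0.10975089]]
```

The pictures show the conch at (378,218), the gauge at (300,214) and the red bangle at (216,208) in the top view. The board spans (257,97) to (367,157). The orange rings lie below the ledge, so I can leave them alone. I'll grip each bangle by its wall, with one finger inside, and tilt the tool 25° over the board.

```bash
cat >> h.py <<'E'
YAW=-0.063; TILT=np.radians(25)
ux=np.array([np.cos(YAW),np.sin(YAW),0]); uy=np.array([-np.sin(YAW),np.cos(YAW),0])
DOWN=R.from_matrix(np.c_[ux,-uy,[0,0,-1]])
sx=np.cos(TILT)*ux+np.sin(TILT)*np.array([0,0,1]); sn=np.cross(sx,uy)
ONSL=R.from_matrix(np.c_[sx,-uy,-sn])
SO=0.627*ux-0.0085*uy+np.array([0,0,.191])
def rows(target,rot,n,start=None):
    "print n rounded rows from the measured (or given) pose to the target; returns end pose"
    if start is None:
        s=sense(); start=(np.array(s["position"]),R.from_quat(s["ee_rot"]))
    p,q=start; p=p.copy()
    for i in range(n):
        k=n-i
        d=np.round(q.inv().apply((target-p)/k),4); t=np.round((q.inv()*rot).as_rotvec()/k,3)
        print([d.tolist(),t.tolist()]); p=p+q.apply(d); q=q*R.from_rotvec(t)
    print("end",p.round(4)); return p,q
E
python3 - <<'E'
from h import *
print([a for a in dir(r) if a[0]!='_'], r.grasp_offset)
g=np.array([.4787,-.190,0])-.031*uy
print(g); rows(g+[0,0,.30],DOWN,14)
E
```

```text
['Unreachable', 'grasp_offset'] 0.0187
[ 0.47674829 -0.2209385   0.        ]
[[0.0275, -0.0191, -0.0049], [0.0, -0.0, 0.027]]
[[0.027, -0.0198, -0.0049], [0.0, -0.0, 0.027]]
[[0.0264, -0.0205, -0.0049], [0.0, -0.0, 0.027]]
[[0.0259, -0.0213, -0.0049], [0.0, -0.0, 0.027]]
[[0.0253, -0.0219, -0.0049], [0.0, -0.0, 0.027]]
[[0.0247, -0.0226, -0.0049], [0.0, -0.0, 0.027]]
[[0.024, -0.0233, -0.0049], [0.0, -0.0, 0.027]]
[[0.0234, -0.0239, -0.0049], [0.0, -0.0, 0.027]]
[[0.0228, -0.0246, -0.0049], [0.0, -0.0, 0.027]]
[[0.0221, -0.0251, -0.0049], [0.0, -0.0, 0.027]]
[[0.0214, -0.0257, -0.0049], [0.0, -0.0, 0.027]]
[[0.0207, -0.0263, -0.0049], [0.0, -0.0, 0.027]]
[[0.0199, -0.0269, -0.0049], [0.0, -0.0, 0.027]]
[[0.0192, -0.0274, -0.005], [0.0, -0.0, 0.027]]
end [ 0.4767 -0.2209  0.3   ]
```

Emit:
{"name": "carry_out", "arguments": {
  "rows": [
    [[0.027,-0.019,-0.006],[0,0,0.027],0.6],
    [[0.027,-0.02,-0.006],[0,0,0.027],0.6],
    [[0.026,-0.02,-0.006],[0,0,0.027],0.6],
    [[0.026,-0.021,-0.006],[0,0,0.027],0.6],
    [[0.025,-0.022,-0.006],[0,0,0.027],0.6],
    [[0.025,-0.023,-0.006],[0,0,0.027],0.6],
    [[0.024,-0.023,-0.006],[0,0,0.027],0.6],
    [[0.023,-0.024,-0.006],[0,0,0.027],0.6]
  ],
  "newtons": 25
}}

```text
time: 1.8
position: [0.355, -0.3808, 0.2797]
ee_rot: [0.999, 0.049, 0.0, 0.0]
contact_force: [0.4, 0.2, -0.2]
width: 0.0339
grasp_force: 0.0
```

Emit:
{"name": "carry_out", "arguments": {
  "rows": [
    [[0.023,-0.025,-0.004],[0,0,0.027],0.6],
    [[0.022,-0.025,-0.004],[0,0,0.027],0.6],
    [[0.021,-0.026,-0.004],[0,0,0.027],0.6],
    [[0.021,-0.026,-0.004],[0,0,0.027],0.6],
    [[0.02,-0.027,-0.004],[0,0,0.027],0.6],
    [[0.019,-0.027,-0.004],[0,0,0.027],0.6],
    [[0,0,0],[0,0,0],0.6],
    [[0,0,0],[0,0,0],0.6]
  ]
}}

```text
time: 2.8
position: [0.4753, -0.2218, 0.3033]
ee_rot: [1.0, -0.031, -0.0, 0.0]
contact_force: [-0.4, -0.1, 0.1]
width: 0.0341
grasp_force: 0.0
```

Run:
```python
from h import *
s=sense();print(s["time"],s["position"],s["width"],s["contact_force"])
img,W=cloud("wrist");cv2.imwrite("pics/w1.png",img)
L=W[np.abs(W[...,2]-.165)<.006];print("ledge z",np.median(L[:,2]))
m=(np.hypot(W[...,0]-.4787,W[...,1]+.19)<.045)&(np.abs(W[...,2]-.181)<.005)
P=W[m];print(m.sum(),np.percentile(P,[1,50,99],axis=0));print(cv2.minEnclosingCircle((P[:,:2]*1000).astype(np.float32)))
g=np.array([.4787,-.190,0])-.031*uy
rows(g+[0,0,.168],DOWN,6)
```

```text
2.8 [ 0.47525434 -0.22184908  0.30326654] 0.03408458111320709 [-0.37026822 -0.05238308  0.10033419]
ledge z 0.16476768888323234
2134 [[ 0.44314632 -0.22548611  0.17625868]
 [ 0.48021055 -0.19238785  0.17987335]
 [ 0.50994814 -0.15798464  0.18203357]]
((475.82550048828125, -191.54660034179688), 35.716060638427734)
[[0.0003, -0.0002, 0.0225], [0.0, 0.0, -0.0]]
[[0.0003, -0.0002, 0.0225], [0.0, 0.0, -0.0]]
[[0.0003, -0.0002, 0.0225], [0.0, 0.0, -0.0]]
[[0.0003, -0.0002, 0.0226], [0.0, 0.0, -0.0]]
[[0.0003, -0.0003, 0.0225], [0.0, 0.0, -0.0]]
[[0.0002, -0.0002, 0.0226], [0.0, 0.001, -0.001]]
end [ 0.4767 -0.221   0.168 ]
```

View pics/w1.png

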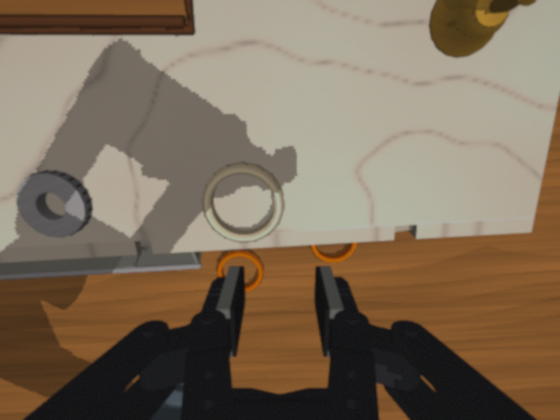

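The wrist view shows the conch at (243,202), between the line of the two fingers and matching the other estimates. The tool is over its right-hand wall, so I'll go straight down.

Emit:
{"name": "carry_out", "arguments": {
  "rows": [
    [[0.0,0,0.025],[0,0,0],0.6],
    [[0.001,0,0.025],[0,0,0],0.6],
    [[0,0,0.025],[0,0,0],0.6],
    [[0,0,0.02],[0,0,0],0.6],
    [[0,0,0.015],[0,0,0],0.6],
    [[0,0,0.01],[0,0,0],0.6],
    [[0,0,0.008],[0,0,0],0.6],
    [[0,0,0.004],[0,0,0],0.6]
  ]
}}

```text
time: 3.85
position: [0.4766, -0.2218, 0.1711]
ee_rot: [1.0, -0.032, 0.0, 0.0]
contact_force: [1.2, -0.2, 0.5]
width: 0.0339
grasp_force: 0.0
```

Emit:
{"name": "carry_out", "arguments": {
  "rows": [
    [[0,0,0],[0,0,0],0.75],
    [[0,0,0.0],[0,0,0],0.8],
    [[0,0,0],[0,0,0],0.85],
    [[0,0,0],[0,0,0],0.9],
    [[0,0,0],[0,0,0],0.95],
    [[0,0,0],[0,0,0],1],
    [[0,0,0],[0,0,0],1],
    [[0,0,0],[0,0,0],1]
  ],
  "newtons": 25
}}

```text
time: 4.85
position: [0.4767, -0.2219, 0.1717]
ee_rot: [1.0, -0.032, 0.0, 0.0]
contact_force: [-0.1, 0.2, 4.6]
width: 0.0074
grasp_force: 23.3
```

Emit:
{"name": "carry_out", "arguments": {
  "rows": [
    [[0,0,-0.003],[0,0,0],1],
    [[0,0,-0.005],[0,0,0],1],
    [[0,0,-0.012],[0,0,0],1],
    [[0,0,-0.02],[0,0,0],1],
    [[0,0,-0.03],[0,0,0],1],
    [[0,0,-0.03],[0,0,0],1],
    [[0,0,-0.02],[0,0,0],1],
    [[0,0,0],[0,0,0],1]
  ]
}}

```text
time: 5.85
position: [0.4774, -0.2222, 0.2934]
ee_rot: [0.999, -0.032, 0.002, 0.001]
contact_force: [-0.0, -0.6, -0.8]
width: 0.0075
grasp_force: 23.0
```

Run:
```python
from h import *
s=sense();print(s["time"],s["position"],s["width"],s["contact_force"],s["grasp_force"])
q=R.from_quat(s["ee_rot"])
img,W=cloud("wrist");cv2.imwrite("pics/w2.png",img)
rg=regions_of("conch_bangle","wrist")
for a in rg: print(a["conf"],a["region"].sum())
np.save("w2.npy",W)
m=rg[0]["region"]; T=q.inv().apply(W[m]-s["position"]); T=T[np.isfinite(T[:,0])]
T=T[np.abs(T[:,2])<.03]
print("tool frame pct",np.percentile(T,[1,10,50,90,99],axis=0).round(4))
k=np.linalg.lstsq(np.c_[T[:,:2],np.ones(len(T))],T[:,2],rcond=None)[0];print("plane",k)
# placement
c=SO+.037*sx-.062*uy
print("centre target",c, "grip on -y side",c-.031*uy)
```

```text
5.85 [ 0.47741226 -0.2222411   0.29342655] 0.007492812902201653 [-0.04097988 -0.59745519 -0.76390086] 22.9513691511238
0.76 483
0.69 6300Traceback (most recent call last):
  File "<stdin>", line 10, in <module>
    return _quantile_unchecked(
        a, q, axis, out, overwrite_input, method, keepdims, weights)
    return _ureduce(a,
                    func=_quantile_ureduce_func,
    ...<5 lines>...
                    overwrite_input=overwrite_input,
                    method=method)
    r = func(a, **kwargs)
    result = _quantile(arr,
                       quantiles=q,
    ...<2 lines>...
                       out=out,
                       weights=wgt)
    slices_having_nans = np.isnan(arr[-1, ...])
                                  ~~~^^^^^^^^^
IndexError: index -1 is out of bounds for axis 0 with size 0
```

View pics/w2.png

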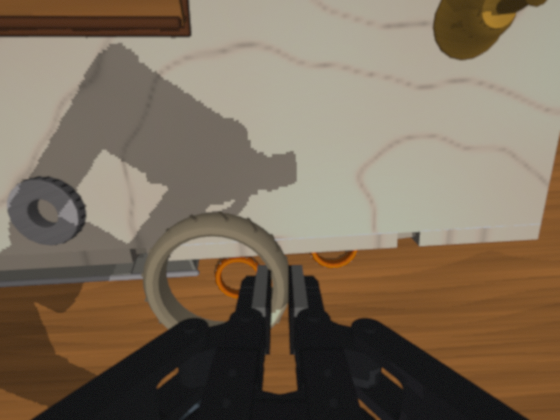

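The conch is held by its wall, with the ring at about (217,280). Next I'll measure its pose in the tool frame.

Run:
```python
from h import *
s=sense();q=R.from_quat(s["ee_rot"]);W=np.load("w2.npy")
T=q.inv().apply((W-s["position"]).reshape(-1,3)).reshape(W.shape)
m=(np.abs(T[...,2])<.035)&(T[...,1]<-.012)&(T[...,1]>-.09)&(np.abs(T[...,0])<.05)
P=T[m];print(m.sum(),np.percentile(P,[1,10,50,90,99],axis=0).round(4))
z=np.c_[P[:,:2],np.ones(len(P))]
for _ in range(4):
    k=np.linalg.lstsq(z,P[:,2],rcond=None)[0];e=abs(z@k-P[:,2])<.003;P=P[e];z=z[e]
print("plane",k,len(P),"top z below grip:",k@[0,-.031,1]);print(cv2.minEnclosingCircle((P[:,:2]*1000).astype(np.float32)))
c=SO+.037*sx-.062*uy
print("centre target",c)
g=c-.031*uy
for h in(.06,.010): print(h,(g+h*sn).round(4))
e=rows(g+.06*sn,ONSL,15)
```

```text
4736 [[-0.0262 -0.0622 -0.0304]
 [-0.0148 -0.0574 -0.0107]
 [ 0.0186 -0.0457 -0.0086]
 [ 0.0332 -0.0154  0.0001]
 [ 0.035  -0.0124  0.0036]]
plane [ 0.00097038 -0.04430005 -0.01024661] 2354 top z below grip: -0.008873304238349367
((5.662766456604004, -35.81017303466797), 34.24645233154297)
centre target [ 0.65478443 -0.11194622  0.20663688]
0.06 [ 0.6275 -0.1413  0.261 ]
0.01 [ 0.6486 -0.1426  0.2157]
[[0.0097, -0.006, 0.002], [-0.0, 0.029, -0.0]]
[[0.0097, -0.006, 0.0023], [-0.0, 0.029, -0.0]]
[[0.0096, -0.006, 0.0026], [-0.0, 0.029, -0.0]]
[[0.0095, -0.006, 0.0028], [-0.0, 0.029, -0.0]]
[[0.0094, -0.006, 0.0031], [-0.0, 0.029, -0.0]]
[[0.0093, -0.0059, 0.0034], [-0.0, 0.029, -0.0]]
[[0.0093, -0.006, 0.0037], [-0.0, 0.029, -0.0]]
[[0.0091, -0.0059, 0.0039], [-0.0, 0.029, -0.0]]
[[0.009, -0.006, 0.0042], [-0.0, 0.029, -0.0]]
[[0.0089, -0.0059, 0.0044], [-0.0, 0.029, -0.0]]
[[0.0088, -0.006, 0.0047], [-0.0, 0.029, -0.0]]
[[0.0086, -0.0059, 0.005], [-0.0, 0.029, -0.0]]
[[0.0085, -0.006, 0.0052], [-0.0, 0.03, -0.0]]
[[0.0083, -0.0059, 0.0054], [-0.0, 0.029, -0.0]]
[[0.0082, -0.006, 0.0057], [-0.0, 0.03, -0.0]]
end [ 0.6275 -0.1413  0.2611]
```

Emit:
{"name": "carry_out", "arguments": {
  "rows": [
    [[0.01,-0.006,0.002],[0.003,0.029,0],1],
    [[0.01,-0.006,0.002],[0.003,0.029,0],1],
    [[0.01,-0.006,0.003],[0.003,0.029,0],1],
    [[0.01,-0.006,0.003],[0.003,0.029,0],1],
    [[0.009,-0.006,0.003],[0.003,0.029,0],1],
    [[0.009,-0.006,0.003],[0.003,0.029,0],1],
    [[0.009,-0.006,0.004],[0.003,0.029,0],1],
    [[0.009,-0.006,0.004],[0.003,0.029,0],1]
  ]
}}

```text
time: 6.95
position: [0.5582, -0.1781, 0.2754]
ee_rot: [0.993, -0.031, 0.117, -0.008]
contact_force: [0.1, 0.2, -1.5]
width: 0.0077
grasp_force: 23.0
```

Emit:
{"name": "carry_out", "arguments": {
  "rows": [
    [[0.009,-0.006,0.004],[0.003,0.029,0],1],
    [[0.009,-0.006,0.004],[0.003,0.029,0],1],
    [[0.009,-0.006,0.005],[0.003,0.029,0],1],
    [[0.009,-0.006,0.005],[0.003,0.029,0],1],
    [[0.009,-0.006,0.005],[0.003,0.03,0],1],
    [[0.009,-0.006,0.005],[0.003,0.029,0],1],
    [[0.009,-0.006,0.005],[0.003,0.03,0],1],
    [[0,0,0],[0,0,0],1]
  ]
}}

```text
time: 7.95
position: [0.6303, -0.1397, 0.265]
ee_rot: [0.976, -0.031, 0.217, -0.016]
contact_force: [-1.3, -0.5, -1.0]
width: 0.0075
grasp_force: 23.0
```

```bash
cat >> h.py <<'E'
def slopeframe(P): # world -> slope coordinates
    d=np.asarray(P)-SO; return np.stack([d@sx,d@uy,d@sn],-1)
E
python3 - <<'E'
from h import *
s=sense();q=R.from_quat(s["ee_rot"]);print(s["time"],s["position"],slopeframe(s["position"]),(q.inv()*ONSL).as_rotvec())
img,W=cloud("wrist");cv2.imwrite("pics/w3.png",img)
S=slopeframe(W)
b=(np.abs(S[...,2])<.008)&(S[...,0]>.02)&(S[...,0]<.09)&(np.abs(S[...,1])<.1)
P=S[b];k=np.linalg.lstsq(np.c_[P[:,:2],np.ones(len(P))],P[:,2],rcond=None)[0];print("board plane in slope frame",k,b.sum())
# lip: points 4..12mm above the board
l=(S[...,2]>.006)&(S[...,2]<.014)&(S[...,0]<.02)&(S[...,0]>-.02)&(S[...,1]>-.05)&(S[...,1]<.11)
P=S[l]; 
for y in np.arange(-.05,.11,.02):
    c=P[np.abs(P[:,1]-y)<.01]; print(round(y,2),len(c),np.percentile(c[:,0],[5,50,95]).round(4) if len(c)>5 else "")
# right & top edges
for x in(.03,.06): 
    c=S[(np.abs(S[...,2])<.006)&(np.abs(S[...,0]-x)<.01)];print("y ext",np.percentile(c[:,1],[.5,99.5]))
c=S[(np.abs(S[...,2])<.006)&(np.abs(S[...,1]+0)<.08)&(S[...,0]<.12)];print("x top",np.percentile(c[:,0],[.5,99.5]))
r_=(S[...,2]>.03)&(S[...,2]<.08)&(S[...,1]>-.14)&(S[...,1]<-.015)&(np.abs(S[...,0]-.04)<.06)
P=S[r_];print("ring cloud",np.percentile(P,[1,50,99],axis=0).round(4))
E
```

```text
7.95 [ 0.63025295 -0.13966541  0.2649516 ] [ 0.04103755 -0.09120866  0.06246043] [-0.04414495 -0.0004588  -0.00944654]
board plane in slope frame [0.00019445 0.00079285 0.00029121] 25649
-0.05 133 [-0.0049 -0.0019 -0.0001]
-0.03 270 [-0.0052 -0.0019 -0.0002]
-0.01 72 [-0.0053 -0.001  -0.0001]
0.01 206 [-0.0055 -0.0019 -0.0001]
0.03 261 [-0.0052 -0.0017  0.    ]
0.05 267 [-0.0053 -0.0016 -0.0001]
0.07 251 [-0.0052 -0.0016  0.    ]
0.09 260 [-0.0052 -0.0017 -0.0001]
y ext [-0.11984108  0.10816019]
y ext [-0.11964801  0.09901111]
x top [-0.07226949  0.09451182]
ring cloud [[ 0.0153 -0.1077  0.0603]
 [ 0.0535 -0.0657  0.0717]
 [ 0.0756 -0.0299  0.0791]]
```

View pics/w3.png

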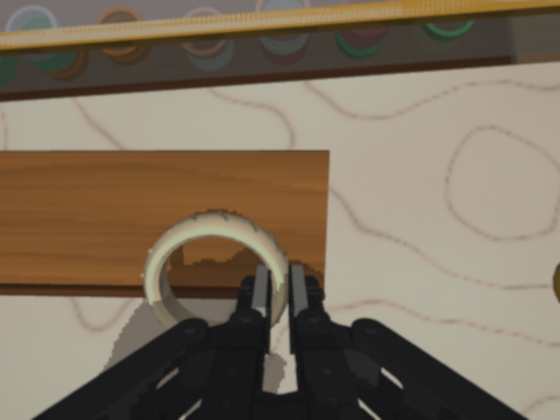

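The wrist view shows the ring over the board at (217,280), with the lip line at row 292. The slope frame I worked out matches the depth: lip face at x = 0, plane within 0.5 mm. Now I'll lower it.

Emit:
{"name": "carry_out", "arguments": {
  "rows": [
    [[0,0,0.01],[0,0,0],1],
    [[-0.001,0,0.012],[0,0,0],1],
    [[-0.001,0,0.012],[0,0,0],1],
    [[-0.001,0,0.009],[0,0,0],1],
    [[0,0,0.005],[0,0,0],1],
    [[0,0,0.003],[0,0,0],1],
    [[0,0,0.002],[0,0,0],1],
    [[0,0,0],[0,0,0],1]
  ]
}}

```text
time: 9.0
position: [0.65, -0.1392, 0.2163]
ee_rot: [0.975, -0.031, 0.217, -0.015]
contact_force: [0.4, -0.5, -1.4]
width: 0.0077
grasp_force: 23.0
```

Emit:
{"name": "carry_out", "arguments": {
  "rows": [
    [[0,0,0.001],[0,0,0],1],
    [[0,0,0],[0,0,0],1],
    [[0,0,0.0005],[0,0,0],1],
    [[0,0,0],[0,0,0],1],
    [[0,0,0.0005],[0,0,0],1],
    [[0,0,0],[0,0,0],1],
    [[0,0,0],[0,0,0],1],
    [[0,0,0],[0,0,0],1]
  ]
}}

```text
time: 10.0
position: [0.6508, -0.1391, 0.2143]
ee_rot: [0.975, -0.031, 0.217, -0.015]
contact_force: [-0.6, 0.3, -0.1]
width: 0.0077
grasp_force: 23.0
```

Run:
```python
from h import *
s=sense();print(s["time"],slopeframe(s["position"]),s["contact_force"],s["ft_torque"])
img,W=cloud("wrist");S=slopeframe(W)
m=(S[...,2]>.003)&(S[...,2]<.025)&(S[...,0]>.012)&(S[...,0]<.08)&(S[...,1]>-.11)&(S[...,1]<-.01)
P=S[m];print(np.percentile(P,[1,50,99],axis=0).round(4))
m=(S[...,2]>.012)&m
for lo,hi in((-.035,-.02),(-.05,-.035),(-.07,-.05),(-.09,-.07)):
    c=S[m&(S[...,1]>lo)&(S[...,1]<hi)];print(lo,len(c),np.percentile(c[:,2],[10,50,90]).round(4))
```

```text
10.0 [ 0.03820967 -0.0893904   0.00791302] [-0.55876066  0.33735745 -0.11212397] [-0.02656548  0.28867497 -0.07755252]
[[ 0.0172 -0.1054  0.0059]
 [ 0.0512 -0.064   0.017 ]
 [ 0.0728 -0.0278  0.0241]]
-0.035 1104 [0.0155 0.0189 0.0202]
-0.05 1134 [0.0144 0.0182 0.0198]
-0.07 938 [0.0144 0.0175 0.019 ]
-0.09 1898 [0.0142 0.0169 0.0202]
```

Emit:
{"name": "carry_out", "arguments": {
  "rows": [
    [[0,0,0],[-0.01,0,0],1],
    [[0,0,0],[-0.01,0,0],1],
    [[0,0,0.0005],[0,0,0],1],
    [[0,0,0],[0,0,0],1],
    [[0,0,0.0005],[0,0,0],1],
    [[0,0,0],[0,0,0],1],
    [[0,0,0.0005],[0,0,0],1],
    [[0,0,0],[0,0,0],1]
  ]
}}

```text
time: 11.05
position: [0.6513, -0.1392, 0.2133]
ee_rot: [0.976, -0.033, 0.217, -0.006]
contact_force: [-2.3, -0.5, 2.9]
width: 0.0079
grasp_force: 23.3
```

The board pushes back with about 3 N, so the bangle is touching. Releasing it.

Emit:
{"name": "carry_out", "arguments": {
  "rows": [
    [[0,0,0],[0,0,0],0.88],
    [[0,0,0],[0,0,0],0.8],
    [[0,0,0],[0,0,0],0.72],
    [[0,0,0],[0,0,0],0.65],
    [[0,0,0],[0,0,0],0.65],
    [[0,0,0],[0,0,0],0.65],
    [[0,0,-0.004],[0,0,0],0.65],
    [[0,0,-0.01],[0,0,0],0.65]
  ]
}}

```text
time: 12.05
position: [0.6452, -0.139, 0.2256]
ee_rot: [0.976, -0.033, 0.217, -0.006]
contact_force: [-0.3, 0.3, 0.4]
width: 0.0298
grasp_force: 0.0
```

Emit:
{"name": "carry_out", "arguments": {
  "rows": [
    [[0,0,-0.02],[0,0,0],0.65],
    [[0,0,-0.03],[0,0,0],0.65],
    [[0,0,-0.04],[0,0,0],0.6],
    [[0,0,-0.03],[0,0,0],0.6],
    [[0,0,0],[0,0,0],0.6],
    [[0,0,0],[0,0,0],0.6],
    [[0,0,0],[0,0,0],0.6],
    [[0,0,0],[0,0,0],0.6]
  ]
}}

```text
time: 13.05
position: [0.5945, -0.1385, 0.333]
ee_rot: [0.976, -0.033, 0.216, -0.006]
contact_force: [-0.0, 0.3, -0.3]
width: 0.0338
grasp_force: 0.0
```

```bash
cat >> h.py <<'E'
def ringfit(W,y0,zlo,zhi):
    S=slopeframe(W)
    m=(S[...,2]>zlo)&(S[...,2]<zhi)&(S[...,0]>-.002)&(S[...,0]<.085)&(np.abs(S[...,1]-y0)<.05)
    P=S[m]; k=np.linalg.lstsq(np.c_[P[:,:2],np.ones(len(P))],P[:,2],rcond=None)[0]
    print("slope ring",m.sum(),np.percentile(P,[1,50,99],axis=0).round(4).tolist(),"plane",k.round(4))
E
python3 - <<'E'
from h import *
s=sense();print(s["time"],s["position"],slopeframe(s["position"]))
img,W=cloud("wrist");cv2.imwrite("pics/w4.png",img)
ringfit(W,-.061,.012,.02)
g=np.array([.4973,.151,0])+.030*uy
print(g)
p,q=rows(g+[0,0,.25],DOWN,14)
E
```

```text
13.05 [ 0.59447487 -0.13851207  0.33302979] [ 0.0373812  -0.09231013  0.13928139]
slope ring 2025 [[0.0012, -0.0937, 0.0122], [0.0388, -0.0617, 0.0154], [0.0681, -0.0272, 0.0174]] plane [-0.0015  0.0031  0.0154]
[0.49918875 0.18094048 0.        ]
[[-0.0102, -0.0222, 0.0025], [-0.002, -0.031, -0.0]]
[[-0.0101, -0.0222, 0.0027], [-0.002, -0.031, -0.0]]
[[-0.01, -0.0222, 0.003], [-0.002, -0.031, -0.0]]
[[-0.0099, -0.0222, 0.0033], [-0.002, -0.031, -0.0]]
[[-0.0098, -0.0222, 0.0035], [-0.002, -0.031, -0.0]]
[[-0.0097, -0.0222, 0.0038], [-0.002, -0.031, -0.001]]
[[-0.0096, -0.0222, 0.004], [-0.002, -0.031, -0.0]]
[[-0.0095, -0.0223, 0.0043], [-0.002, -0.031, -0.001]]
[[-0.0093, -0.0223, 0.0045], [-0.002, -0.031, -0.0]]
[[-0.0091, -0.0223, 0.0048], [-0.002, -0.031, -0.001]]
[[-0.009, -0.0223, 0.005], [-0.002, -0.031, -0.0]]
[[-0.0088, -0.0223, 0.0052], [-0.001, -0.031, -0.001]]
[[-0.0086, -0.0223, 0.0055], [-0.002, -0.032, -0.0]]
[[-0.0085, -0.0223, 0.0058], [-0.001, -0.031, -0.001]]
end [0.4992 0.1809 0.25  ]
```

View pics/w4.png

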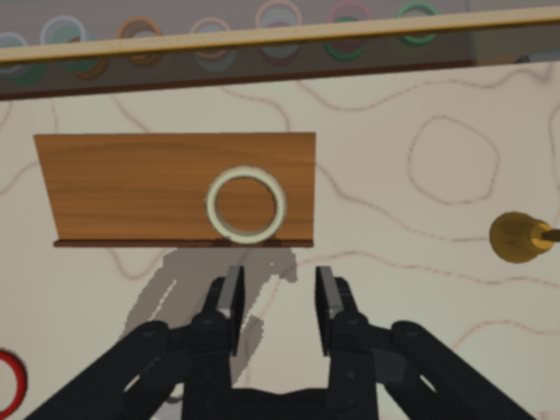

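The conch lies flat at (246,204), against the lip, centred at slope y of about -61 mm. On to the wood bangle, which I'll grip on its left wall.

Emit:
{"name": "carry_out", "arguments": {
  "rows": [
    [[-0.01,-0.022,0.002],[-0.002,-0.031,0],0.6],
    [[-0.01,-0.022,0.003],[-0.002,-0.031,0],0.6],
    [[-0.01,-0.022,0.003],[-0.002,-0.031,0],0.6],
    [[-0.01,-0.022,0.003],[-0.002,-0.031,0],0.6],
    [[-0.01,-0.022,0.003],[-0.002,-0.031,0],0.6],
    [[-0.01,-0.022,0.004],[-0.002,-0.031,-0.001],0.6],
    [[-0.01,-0.022,0.004],[-0.002,-0.031,0],0.6],
    [[-0.01,-0.022,0.004],[-0.002,-0.031,-0.001],0.6]
  ]
}}

```text
time: 14.1
position: [0.5385, 0.043, 0.2866]
ee_rot: [0.995, -0.033, 0.094, -0.002]
contact_force: [0.2, -0.4, -0.1]
width: 0.034
grasp_force: 0.0
```

Emit:
{"name": "carry_out", "arguments": {
  "rows": [
    [[-0.009,-0.022,0.004],[-0.002,-0.031,0],0.6],
    [[-0.009,-0.022,0.005],[-0.002,-0.031,-0.001],0.6],
    [[-0.009,-0.022,0.005],[-0.002,-0.031,0],0.6],
    [[-0.009,-0.023,0.005],[-0.001,-0.031,-0.001],0.6],
    [[-0.008,-0.023,0.005],[-0.002,-0.032,0],0.6],
    [[-0.008,-0.023,0.005],[-0.001,-0.031,-0.001],0.6],
    [[0,0,0],[0,0,0],0.6],
    [[0,0,0],[0,0,0],0.6]
  ]
}}

```text
time: 15.1
position: [0.4991, 0.1799, 0.253]
ee_rot: [1.0, -0.031, 0.001, 0.0]
contact_force: [-0.6, -1.1, 0.7]
width: 0.0342
grasp_force: 0.0
```

Run:
```python
from h import *
s=sense();print(s["time"],s["position"],s["ee_rot"])
img,W=cloud("wrist");cv2.imwrite("pics/w5.png",img)
m=(np.hypot(W[...,0]-.4973,W[...,1]-.151)<.045)&(np.abs(W[...,2]-.1745)<.004)&(img[...,2]>img[...,1]*1.8)
P=W[m];print(m.sum(),np.percentile(P,[1,50,99],axis=0).round(4).tolist());print(cv2.minEnclosingCircle((P[:,:2]*1000).astype(np.float32)))
g=np.array([.4973,.151,0])+.030*uy
rows(g+[0,0,.168],DOWN,1)
```

```text
15.1 [0.49914002 0.17986098 0.25299089] [ 9.99507596e-01 -3.13611695e-02  9.13390531e-04  4.55969002e-04]
2251 [[0.4648, 0.1191, 0.1708], [0.4985, 0.1496, 0.1742], [0.5281, 0.1818, 0.176]]
((495.82171630859375, 150.3179168701172), 33.293678283691406)
[[-0.0003, -0.0014, 0.0852], [0.001, -0.002, -0.0]]
end [0.4992 0.181  0.168 ]
```

View pics/w5.png

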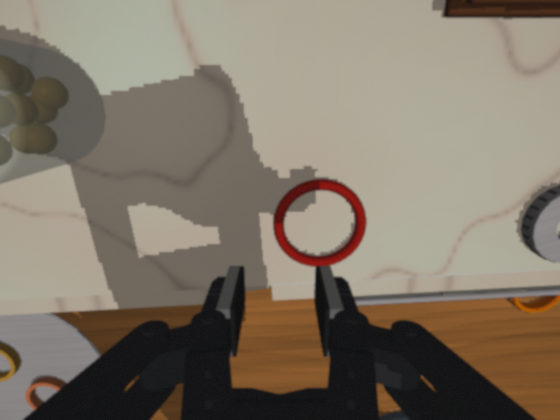

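The red ring is at (320,222). The tool is within about 1 mm of its left-hand wall, so I'll descend and grip.

Emit:
{"name": "carry_out", "arguments": {
  "rows": [
    [[0,0,0.02],[0,0,0],0.6],
    [[0,0,0.02],[0,0,0],0.6],
    [[0,0,0.016],[0,0,0],0.6],
    [[0,0,0.012],[0,0,0],0.6],
    [[0,0,0.009],[0,0,0],0.6],
    [[0,0,0.005],[0,0,0],0.6],
    [[0,0,0.002],[0,0,0],0.6],
    [[0,0,0],[0,0,0],0.6]
  ]
}}

```text
time: 16.15
position: [0.4994, 0.1802, 0.1694]
ee_rot: [1.0, -0.031, 0.001, 0.0]
contact_force: [0.1, -1.0, -0.3]
width: 0.0342
grasp_force: 0.0
```

Emit:
{"name": "carry_out", "arguments": {
  "rows": [
    [[0,0,0],[0,0,0],0.75],
    [[0,0,0.0],[0,0,0],0.8],
    [[0,0,0],[0,0,0],0.85],
    [[0,0,0],[0,0,0],0.9],
    [[0,0,0],[0,0,0],0.95],
    [[0,0,0],[0,0,0],1],
    [[0,0,0],[0,0,0],1],
    [[0,0,0],[0,0,0],1]
  ],
  "newtons": 22
}}

```text
time: 17.15
position: [0.4992, 0.1802, 0.1694]
ee_rot: [1.0, -0.031, 0.001, 0.0]
contact_force: [-1.3, 0.5, 3.1]
width: 0.0088
grasp_force: 21.8
```

Emit:
{"name": "carry_out", "arguments": {
  "rows": [
    [[0,0,-0.003],[0,0,0],1],
    [[0,0,-0.005],[0,0,0],1],
    [[0,0,-0.012],[0,0,0],1],
    [[0,0,-0.02],[0,0,0],1],
    [[0,0,-0.03],[0,0,0],1],
    [[0,0,-0.03],[0,0,0],1],
    [[0,0,-0.02],[0,0,0],1],
    [[0,0,0],[0,0,0],1]
  ]
}}

```text
time: 18.15
position: [0.5001, 0.1804, 0.2916]
ee_rot: [0.999, -0.031, 0.004, -0.0]
contact_force: [-0.1, 0.0, -0.4]
width: 0.0079
grasp_force: 21.6
```

Run:
```python
from h import *
s=sense();q=R.from_quat(s["ee_rot"]);print(s["time"],s["position"],s["width"],s["grasp_force"])
img,W=cloud("wrist");cv2.imwrite("pics/w6.png",img)
T=q.inv().apply((W-s["position"]).reshape(-1,3)).reshape(W.shape)
m=(np.abs(T[...,2])<.035)&(T[...,1]>.0)&(T[...,1]<.09)&(np.abs(T[...,0])<.05)&(img[...,2]>img[...,1]*2)
P=T[m];print(m.sum(),np.percentile(P,[1,10,50,90,99],axis=0).round(4))
z=np.c_[P[:,:2],np.ones(len(P))]
for _ in range(4):
    k=np.linalg.lstsq(z,P[:,2],rcond=None)[0];e=abs(z@k-P[:,2])<.003;P=P[e];z=z[e]
print("plane",k,len(P))
g=SO+.038*sx+(.035+.030)*uy
rows(g+.06*sn,ONSL,14)
```

```text
18.15 [0.50011511 0.1804044  0.2915582 ] 0.007947476437263259 21.645013578236103
3811 [[-0.0209  0.0003 -0.0053]
 [-0.0142  0.0031 -0.0044]
 [ 0.0153  0.0375 -0.0033]
 [ 0.0295  0.0582 -0.0011]
 [ 0.0319  0.0618  0.001 ]]
plane [ 0.00744171 -0.00824524 -0.00299927] 3619
[[0.0107, 0.0111, 0.0021], [-0.0, 0.031, -0.0]]
[[0.0106, 0.0111, 0.0024], [-0.0, 0.031, -0.0]]
[[0.0105, 0.0111, 0.0027], [-0.0, 0.031, -0.0]]
[[0.0104, 0.011, 0.0031], [-0.0, 0.031, -0.0]]
[[0.0103, 0.0111, 0.0034], [-0.0, 0.031, -0.0]]
[[0.0102, 0.011, 0.0037], [-0.0, 0.031, -0.0]]
[[0.0101, 0.0111, 0.004], [-0.0, 0.031, -0.0]]
[[0.0099, 0.011, 0.0043], [-0.0, 0.031, -0.0]]
[[0.0098, 0.0111, 0.0047], [-0.0, 0.031, -0.0]]
[[0.0097, 0.011, 0.0049], [-0.0, 0.031, -0.0]]
[[0.0095, 0.0111, 0.0053], [-0.0, 0.031, -0.0]]
[[0.0093, 0.011, 0.0055], [-0.0, 0.03, -0.0]]
[[0.0092, 0.0111, 0.0058], [-0.0, 0.031, -0.0]]
[[0.009, 0.011, 0.0061], [-0.0, 0.03, -0.0]]
end [0.6384 0.0163 0.2615]
```

Emit:
{"name": "carry_out", "arguments": {
  "rows": [
    [[0.011,0.011,0.002],[0,0.031,0],1],
    [[0.011,0.011,0.002],[0,0.031,0],1],
    [[0.011,0.011,0.003],[0,0.031,0],1],
    [[0.01,0.011,0.003],[0,0.031,0],1],
    [[0.01,0.011,0.003],[0,0.031,0],1],
    [[0.01,0.011,0.003],[0,0.031,0],1],
    [[0.01,0.011,0.004],[0,0.031,0],1],
    [[0.01,0.011,0.004],[0,0.031,0],1]
  ]
}}

```text
time: 19.2
position: [0.5778, 0.0866, 0.2728]
ee_rot: [0.992, -0.031, 0.123, 0.004]
contact_force: [-0.6, 0.8, -0.2]
width: 0.0085
grasp_force: 21.7
```

Emit:
{"name": "carry_out", "arguments": {
  "rows": [
    [[0.01,0.011,0.004],[0,0.031,0],1],
    [[0.01,0.011,0.005],[0,0.031,0],1],
    [[0.01,0.011,0.005],[0,0.031,0],1],
    [[0.01,0.011,0.005],[0,0.03,0],1],
    [[0.009,0.011,0.005],[0,0.031,0],1],
    [[0.009,0.011,0.005],[0,0.03,0],1],
    [[0,0,0],[0,0,0],1],
    [[0,0,0],[0,0,0],1]
  ]
}}

```text
time: 20.2
position: [0.6378, 0.0174, 0.2647]
ee_rot: [0.976, -0.031, 0.214, 0.007]
contact_force: [0.7, 0.7, 0.2]
width: 0.0083
grasp_force: 21.7
```

```bash
cat > m.py <<'E'
from h import *
s=sense();q=R.from_quat(s["ee_rot"]);t=slopeframe(s["position"]);print(s["time"],t,(q.inv()*ONSL).as_rotvec().round(4),s["contact_force"])
img,W=cloud("wrist");cv2.imwrite("pics/w_%d.png"%(s["time"]*100),img);S=slopeframe(W)
m=(S[...,2]>t[2]-.012)&(S[...,2]<t[2]+.02)&(img[...,2]>img[...,1]*3.)&(img[...,2]>60)&(np.abs(S[...,0]-.04)<.05)&(S[...,2]>.004)&(S[...,1]<t[1]+.005)&(S[...,1]>t[1]-.075)
P=S[m];print(m.sum(),np.percentile(P,[1,50,99],axis=0).round(4).tolist())
k=np.linalg.lstsq(np.c_[P[:,:2]-[t[0],t[1]-.03],np.ones(len(P))],P[:,2],rcond=None)[0];print("plane about centre",k)
E
python3 m.py
```

```text
20.2 [0.03881689 0.06603467 0.06320142] [ 0.      0.0047 -0.0001] [0.70566669 0.67122723 0.18881321]
3925 [[0.0201, 0.005, 0.0643], [0.0559, 0.0337, 0.0683], [0.072, 0.0686, 0.0701]]
plane about centre [-0.00730952 -0.0071158   0.06813919]
```

Emit:
{"name": "carry_out", "arguments": {
  "rows": [
    [[0,0,0.01],[0,0,0],1],
    [[0,0,0.013],[0,0,0],1],
    [[0,0,0.012],[0,0,0],1],
    [[0,0,0.01],[0,0,0],1],
    [[0,0,0.006],[0,0,0],1],
    [[0,0,0.003],[0,0,0],1],
    [[0,0,0.002],[0,0,0],1],
    [[0,0,0],[0,0,0],1]
  ]
}}

```text
time: 21.25
position: [0.6621, 0.0156, 0.2149]
ee_rot: [0.976, -0.031, 0.215, 0.007]
contact_force: [-0.1, -0.0, -0.5]
width: 0.0086
grasp_force: 21.7
```

Emit:
{"name": "carry_out", "arguments": {
  "rows": [
    [[0,0,0.0005],[0,0,0],1],
    [[0,0,0],[0,0,0],1],
    [[0,0,0.0005],[0,0,0],1],
    [[0,0,0],[0,0,0],1],
    [[0,0,0.0005],[0,0,0],1],
    [[0,0,0],[0,0,0],1],
    [[0,0,0],[0,0,0],1],
    [[0,0,0],[0,0,0],1]
  ]
}}

```text
time: 22.25
position: [0.6627, 0.0156, 0.2134]
ee_rot: [0.976, -0.031, 0.215, 0.007]
contact_force: [-0.4, 0.2, -0.4]
width: 0.0085
grasp_force: 21.7
```

```bash
python3 m.py
```

```text
22.25 [0.03971222 0.0657626  0.00617274] [0.0003 0.0024 0.0001] [-0.44945418  0.16294292 -0.37885285]
4035 [[0.0204, 0.0047, 0.0071], [0.0557, 0.0326, 0.0111], [0.0726, 0.0682, 0.0129]]
plane about centre [-0.00352903 -0.00686445  0.01084309]
```

Only about 1 mm to go, so I'll creep down until it touches.

Emit:
{"name": "carry_out", "arguments": {
  "rows": [
    [[0,0,0.0005],[0,0,0],1],
    [[0,0,0],[0,0,0],1],
    [[0,0,0.0005],[0,0,0],1],
    [[0,0,0],[0,0,0],1],
    [[0,0,0.0005],[0,0,0],1],
    [[0,0,0],[0,0,0],1],
    [[0,0,0],[0,0,0],1],
    [[0,0,0],[0,0,0],1]
  ]
}}

```text
time: 23.3
position: [0.6633, 0.0155, 0.212]
ee_rot: [0.976, -0.031, 0.215, 0.007]
contact_force: [-0.2, 1.1, 0.4]
width: 0.0084
grasp_force: 21.7
```

Emit:
{"name": "carry_out", "arguments": {
  "rows": [
    [[0,0,0.0005],[0,0,0],1],
    [[0,0,0],[0,0,0],1],
    [[0,0,0],[0,0,0],1],
    [[0,0,0.0003],[0,0,0],1],
    [[0,0,0],[0,0,0],1],
    [[0,0,0],[0,0,0],1],
    [[0,0,0],[0,0,0],1],
    [[0,0,0],[0,0,0],1]
  ]
}}

```text
time: 24.3
position: [0.6635, 0.0155, 0.2117]
ee_rot: [0.976, -0.031, 0.215, 0.007]
contact_force: [-4.4, 1.1, 5.0]
width: 0.0083
grasp_force: 22.3
```

It's touching, at about 6 N. Releasing it.

Emit:
{"name": "carry_out", "arguments": {
  "rows": [
    [[0,0,0],[0,0,0],0.88],
    [[0,0,0],[0,0,0],0.8],
    [[0,0,0],[0,0,0],0.72],
    [[0,0,0],[0,0,0],0.65],
    [[0,0,0],[0,0,0],0.65],
    [[0,0,0],[0,0,0],0.65],
    [[0,0,-0.004],[0,0,0],0.65],
    [[0,0,-0.01],[0,0,0],0.65]
  ]
}}

```text
time: 25.3
position: [0.6574, 0.0159, 0.224]
ee_rot: [0.976, -0.031, 0.215, 0.007]
contact_force: [0.6, 0.3, 0.7]
width: 0.0298
grasp_force: 0.0
```

Emit:
{"name": "carry_out", "arguments": {
  "rows": [
    [[0,0,-0.02],[0,0,0],0.65],
    [[0,0,-0.03],[0,0,0],0.65],
    [[0,0,-0.04],[0,0,0],0.6],
    [[0,0,-0.03],[0,0,0],0.6],
    [[0,0,0],[0,0,0],0.6],
    [[0,0,0],[0,0,0],0.6],
    [[0,0,0],[0,0,0],0.6],
    [[0,0,0],[0,0,0],0.6]
  ]
}}

```text
time: 26.3
position: [0.6072, 0.0191, 0.3316]
ee_rot: [0.976, -0.031, 0.214, 0.007]
contact_force: [0.2, -1.4, 0.2]
width: 0.0342
grasp_force: 0.0
```

Run:
```python
from h import *
img,W=cloud("wrist");cv2.imwrite("pics/end.png",img)
ringfit(W,-.061,.012,.02); ringfit(W,.035,.007,.014)
img,W=cloud("top")
for n in("ring_gauge","bell","jar"): print(n,[np.round(a["position"],3) for a in landmark_of(n,"top")][:1])
```

```text
slope ring 2071 [[0.0021, -0.0924, 0.0121], [0.0392, -0.0583, 0.0151], [0.0682, -0.0264, 0.0172]] plane [-0.0029 -0.0019  0.0149]
slope ring 2041 [[-0.0018, -0.0078, 0.0071], [0.0272, 0.0358, 0.0092], [0.0656, 0.0791, 0.0112]] plane [0.0001 0.0017 0.0091]
ring_gauge []
bell [array([ 0.604, -0.372,  0.162])]
jar [array([0.59 , 0.323, 0.163])]
```

View pics/end.png

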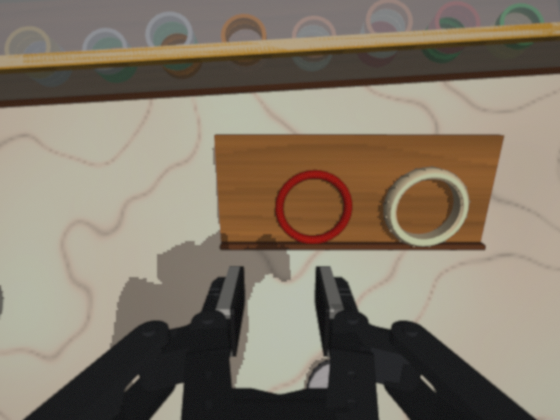

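The red ring at (314,206) and the white one at (426,206) both lie flat on the board, touching the lip at row 243. The bell and jar haven't moved. The gauge is hidden under the arm in the top view, but it shows at (320,375) here and the arm never went near it. Handing in.

```bash
python3 -c "
from station import job
print(job.close_job())"
```

```text
the job is handed in; nothing more can be done
None
```

The conch and red wooden bangles lie side by side on the display slope, flat and down against the lip, and the job was handed in at about 26 s; the bell and jar measured unmoved, but the gauge, which the arm never went near, was not re-measured.

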